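# Weigh the solder-scrap canister by its bail

### The job

Weigh the blue-lidded scrap canister: swing its folded-down wire bail upright while the canister still stands on the bench, then lift the canister by the bail, carry it across and stand it in the middle of the bench scale's round pan, set down rather than dropped, and let go. Leave the yellow-lidded canister where it is and do not tip the blue one over.

Things in the scene. Friction and masses are not known exactly. Their poses are not given: they have to be found in the camera images.
- canister_blue: Closed aluminium canister, blue lid and band, 88 mm diameter (too wide to grip), 72 mm tall, 0.5 kg. Origin: centre of underside, z up. Its wire bail is hinged at both sides on an axis along the canister's y, 60 mm above the origin. Folded, the bail sticks out level toward the canister's -x. Mid-bail is a straight black plastic grip along y, 12 mm diameter, 54 mm long, free to spin on the wire.
- blue_bail (a joint): Angle a of the blue canister's bail (rad): 0 level toward the canister's -x, 1.571 upright over the lid; starts 0 to 0.3; stops at -0.1 and 1.9. Lightly stiff (0.035 N m): stays where left. Centre of the black grip in the canister's frame, mm: x = -100 cos a, y = 0, z = 60 + 100 sin a. Level, it has 50 mm free between it and the canister's wall.
- pan (a point): Centre of the top face of the bench scale's round steel pan, 120 mm diameter, 40 mm above the bench, z up. The scale is a white box 160 x 136 mm, 28 mm high, fixed to the bench, with a small display beside the pan on the robot's side.
- canister_yellow: Bystander: the same kind of canister with a yellow lid and a yellow band and its own folded bail. Origin: centre of its underside. Leave it alone.

How it is judged:
By the outcome, as a careful person would: the job done as asked, in the order asked, and still so for the second after the job is handed in, with the robot touching nothing.
It also fails if it takes over 51 s, if anything falls off the work surface, if the arm or the gripper's body presses on something with over 40 N, if the wrist force passes 120 N, or if a joint passes its speed limit or range.

### The arm

A 6-joint arm with a two-finger parallel gripper is mounted at the origin on a cart in front of the work surface, level with it; the furniture and walls round the work are solid. World frame = base frame: x ahead of the robot, y to its left, z up, the work surface at z = 0. Lengths are in m, angles in rad, forces in N, time in s.
With the tool pointing down it reaches from about 0.35 to 0.85 m from the base axis. Payload 8.1 kg.
Tool frame: the origin (TCP) lies on the centre line of the jaws, within the pads' length; the fingertips stand 19 mm ahead of it and the grasp point (between the pads) is the TCP; z points along the fingers, y is the line along which they close (so a half turn about z gives the same grasp; the last joint's range is limited). The gripper opens to 85 mm and grips with 20 to 120 N. Pads are 22 mm wide; open, the fingers measure 114 mm over their backs; the gripper's body (76 mm by 85 mm) begins 54 mm behind the grasp point. The pads swing forward as they close: fully open they stand 13 mm farther back than shut.
Start: joints at [-1.431, 0.13, 1.488, -0, 1.523, -0.085], TCP at [0.134, -0.585, 0.213] pointing down, gripper open.
Joint ranges: [-2.96, 2.96], [-0.89, 2.26], [0.02, 2.5], [-1.34, 4.48], [0, 2.73], [-2.66, 2.66]. Speed limits (rad/s): [2.39, 2.39, 2.79, 3.14, 3.14, 3.14].

### API

Orientations are given as a rotation vector (axis times angle).
In Python, from station import * gives the robot as it stands. The module is installed in compiled form; this text tells all that it offers.
- The arm moves only by the tool move_arm, never from a script. Its argument "increments" is a list of rows, each a list of 2 entries, a list of its own where there are three numbers: the shift along the tool's x, y, z in m, then the turn about the tool's z in rad. A call has 1 to 12 rows; each row is the pose to reach, as a shift and turn from the pose commanded when the call began, along the tool's axes at that moment; what a row does not reach only later rows make up. A row lasts 1/10 s, in which the tool goes at most 50 mm and 8.59 degrees, less where a joint would pass 70% of its speed; a pose out of reach is approached as far as the arm can. A call with a gripper value outside its range is refused whole. "claw" is the opening, from -1 (shut) to 1 (fully open), set as the call begins (left out, the last holds). The fingers move at their own pace and stop on an object; "grip_force" is the grip in N (left out, the last holds). Time passes only in rows, so rows that repeat a pose let the fingers close. It gives the time, the measured TCP pose, the force, the opening and the grip force at its end, in the units of the state.
- get_state(): the state, without advancing time (a new reading comes with each control period).
- camera(name): name is "scene" or "top"; returns (picture, depth): 400x640x3 uint8, blue, green, red; 400x640 float32, m along the optical axis (not along the pixel's ray), 0 where there is no reading.
- calibration(name): a dict with "K" (3x3 intrinsics, pixels), "distortion" ([k1, k2, p1, p2, k3] as OpenCV has them; the pictures are not rectified), "camera_from_world" (4x4, takes a point from world to camera coordinates). Camera axes: x right, y down, z forward; pixel columns grow to the right and rows downward; lengths in m; the calibration is good to about 2 mm. A picture is of the moment at which its call begins. calibration takes no time and is no camera call.
- close_job(): hands the job in; it is judged then, once.
The state is a dict: "time": time; "joint_positions": joint angles; "joint_velocities": joint speeds; "effort": joint torques, N m; "tool_pos": TCP position; "tcp_rot": TCP orientation; "ft_force": force on the tool from outside, world axes, zero at the start; "moment": the same for the moment, N m; "gripper_width": finger opening in m; "finger_force": force on a finger pad.
Only numpy, scipy, OpenCV 4.12 (cv2) and the standard library are available. Lean on these libraries where they do the work, as an engineer would, in place of code of your own. Each camera call takes 0.05 s, during which the arm holds its last target. There are 200 camera calls.

## Working session

There is one attempt and no reset: what is moved stays moved. The work goes in short steps, Python scripts to look and compute and a tool call to move; the robot and the scene stay as the last step left them, time stands still between calls to the robot, and variables do not carry over. Pictures are saved under pics/ and viewed, at most 10 in all, crops included, and the job is handed in when it is done.

Besides the shell and the picture viewer there is one more tool, called after ">>>" as name(argument=value, ...), one argument or row to a line, values as JSON. move_arm: Moves the arm, as the interface text tells. Its arguments: {"type":"object","properties":{"increments":{"type":"array","items":{"type":"array"}},"claw":{"type":"number"},"grip_force":{"type":"number"}},"required":["increments"]}

```bash
mkdir -p pics; cat > h.py <<'E'
from station import *
import numpy as np, cv2
def world(name,depth):
    c=calibration(name);K=np.array(c["K"],float);D=np.array(c["distortion"],float);T=np.linalg.inv(np.array(c["camera_from_world"]))
    h,w=depth.shape
    uv=np.stack(np.meshgrid(np.arange(w),np.arange(h)),-1).reshape(-1,1,2).astype(np.float64)
    n=cv2.undistortPoints(uv,K,D).reshape(h,w,2)
    p=np.dstack([n*depth[...,None],depth])
    W=p@T[:3,:3].T+T[:3,3]
    W[depth<=0]=np.nan
    return W
E
python3 - <<'E'
from h import *
for n in("scene","top"):
    im,d=camera(n);cv2.imwrite(f"pics/{n}0.png",im);np.save(f"{n}0.npy",d)
    W=world(n,d);hsv=cv2.cvtColor(im,cv2.COLOR_BGR2HSV)
    for nm,lo,hi in(("blue",(100,120,50),(130,255,255)),("yel",(20,120,80),(35,255,255))):
        m=cv2.inRange(hsv,lo,hi)>0
        P=W[m];P=P[np.isfinite(P[:,0])]
        P2=P[(P[:,2]>.062)&(P[:,2]<.085)]
        print(n,nm,m.sum(),len(P2),P2.mean(0) if len(P2) else 0,P2.min(0) if len(P2) else 0,P2.max(0) if len(P2) else 0)
print(get_state())
E
```

```text
scene blue 1335 1027 [0.47637593 0.14762503 0.07074277] [ 0.41425749 -0.36304916  0.06204559] [0.86182092 0.21990786 0.07419445]
scene yel 913 663 [ 0.46216765 -0.04616038  0.07046927] [ 0.41701754 -0.11422826  0.06227723] [6.83136366e-01 1.52731719e-05 7.47372310e-02]
top blue 1087 1082 [0.4581231  0.16972065 0.07105913] [ 0.41766724 -0.11603467  0.06206658] [0.62654107 0.21477095 0.0765147 ]
top yel 1290 1267 [ 0.46337483 -0.05358329  0.07073125] [ 0.41885517 -0.11146366  0.06205038] [ 0.68274795 -0.00362799  0.07719198]
{'time': 0.1, 'joint_positions': array([-1.43140959e+00,  1.31076550e-01,  1.48918892e+00,  1.63971743e-05,
        1.52297247e+00, -8.53949984e-02]), 'joint_velocities': array([-1.15825159e-04, -1.45705694e-03, -1.69120744e-03,  8.56808635e-04,
        1.01609686e-03,  4.44575532e-05]), 'effort': array([ 2.06390025e-03, -5.70949531e+01, -5.01939332e+01, -1.20208497e-04,
        8.15804699e-03,  3.07528957e-06]), 'tool_pos': array([ 0.13369449, -0.5843818 ,  0.21234459]), 'tcp_rot': array([-3.12013708e+00, -3.52157690e-01,  4.40200561e-05]), 'ft_force': array([ 0.24726203, -0.80584488,  0.32423179]), 'moment': array([-0.04218897, -0.01590207,  0.0271516 ]), 'finger_force': 0.0, 'gripper_width': 0.08557820327805286}
```

View pics/scene0.png

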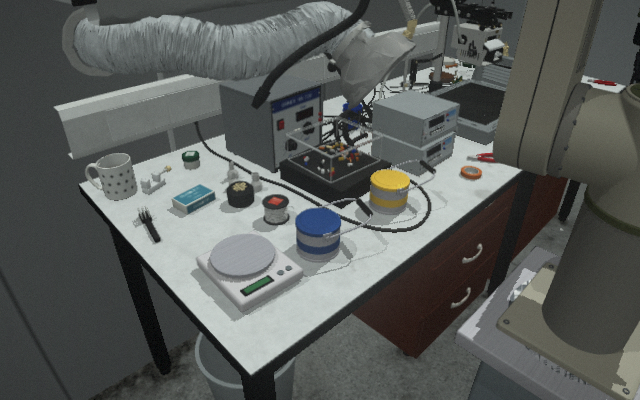

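View pics/top0.png

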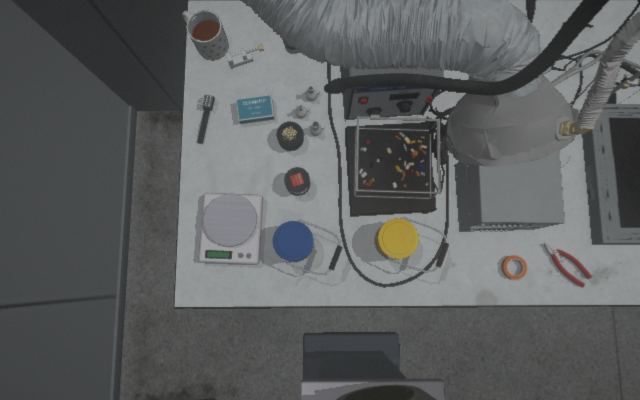

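The scene view shows the blue canister at (318,233), yellow at (389,190) and the scale at (245,262). In the top view the blue lid is at (293,241) with its grip at (335,258), the yellow lid is at (398,239), and the pan is at (230,219). Both bails stick out toward -y.

```bash
python3 - <<'E'
from h import *
im=cv2.imread("pics/top0.png");d=np.load("top0.npy");W=world("top",d)
hsv=cv2.cvtColor(im,cv2.COLOR_BGR2HSV)
def box(x0,y0,x1,y1):
    m=np.zeros(d.shape,bool);m[y0:y1,x0:x1]=1;return m
def circ(m):
    P=W[m];c=(np.percentile(P,1,0)+np.percentile(P,99,0))/2
    h=cv2.convexHull((P[:,:2]*1000).astype(np.float32));print(len(P),P.mean(0).round(4),np.array(cv2.minEnclosingCircle(h)[0]),cv2.minEnclosingCircle(h)[1])
z=W[...,2]
circ((cv2.inRange(hsv,(100,120,30),(130,255,255))>0)&box(265,215,320,270)&(z>.066)&(z<.08))
circ((cv2.inRange(hsv,(20,120,80),(35,255,255))>0)&box(370,210,425,265)&(z>.066)&(z<.08))
circ(box(195,185,262,255)&(z>.035)&(z<.05))
for b in((322,240,350,275),(428,236,455,275)):
    m=box(*b)&(z>.045)&(z<.13)&(hsv[...,2]<70)
    P=W[m];print(len(P),P.mean(0),P.min(0),P.max(0)); 
    q=P[:,:2]-P[:,:2].mean(0);u,s,v=np.linalg.svd(q);print(v[0],np.ptp(q@v[0]),np.ptp(q@v[1]))
    print(np.percentile(P[:,2],[10,50,90]))
print(W[200:300:10,345,2].round(3), W[258,320:360:3].round(3))
c=im[180:300,190:460];cv2.imwrite("pics/c1.png",cv2.resize(c,None,fx=2.9,fy=2.9,interpolation=2))
from scipy.spatial.transform import Rotation as R
print(R.from_rotvec(get_state()["tcp_rot"]).as_matrix().round(3))
E
```

```text
1064 [0.4565 0.1726 0.0712] [456.52597046 173.98312378] 41.88800811767578
1242 [ 0.4615 -0.0535  0.0709] [462.09194946 -54.10407257] 43.766902923583984
2177 [0.5076 0.3181 0.0395] [508.27047729 318.43572998] 60.03508758544922
100 [0.42064434 0.08305776 0.07912453] [0.39793611 0.07200907 0.07479367] [0.44468138 0.095922   0.08404499]
[-0.92769372  0.37334216] 0.05058050232659059 0.009164505344007139
[0.07671323 0.07912282 0.08138505]
115 [ 0.42670886 -0.14377559  0.08568793] [ 0.40304873 -0.1555397   0.07736625] [ 0.45024706 -0.13216795  0.0920921 ]
[-0.92986258  0.36790702] 0.0500964873152483 0.009723778551239425
[0.08282432 0.08607322 0.08828164]
[-0.003  0.002 -0.002  0.     0.01   0.009  0.005 -0.001 -0.002  0.004] [[ 0.422  0.115  0.003]
 [ 0.423  0.108 -0.002]
 [ 0.422  0.101  0.   ]
 [ 0.422  0.094 -0.   ]
 [ 0.419  0.089  0.075]
 [ 0.419  0.083  0.081]
 [ 0.422  0.073 -0.003]
 [ 0.422  0.066  0.   ]
 [ 0.422  0.059 -0.002]
 [ 0.422  0.052 -0.003]
 [ 0.422  0.046  0.009]
 [ 0.422  0.038 -0.004]
 [ 0.422  0.031 -0.003]
 [ 0.422  0.025  0.002]]
[[ 0.975  0.223 -0.   ]
 [ 0.223 -0.975  0.002]
 [ 0.    -0.002 -1.   ]]
```

View pics/c1.png

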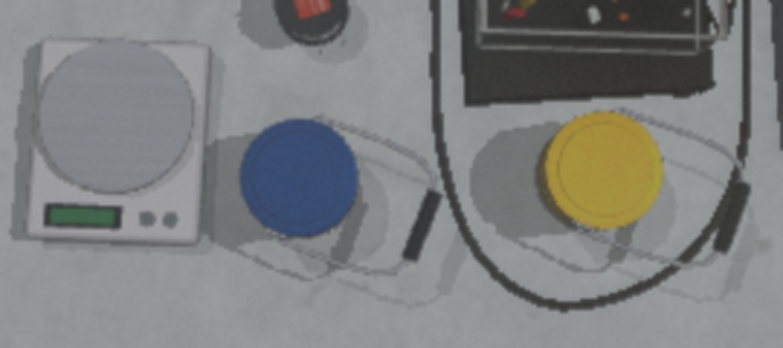

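>>> move_arm(
  increments=[
    [[0.02, -0.014, 0], 0],
    [[0.06, -0.04, 0], 0.05],
    [[0.1, -0.068, 0], 0.1],
    [[0.14, -0.095, 0], 0.15],
    [[0.18, -0.122, 0], 0.2],
    [[0.22, -0.149, 0], 0.25],
    [[0.26, -0.176, 0], 0.3],
    [[0.295, -0.2, 0], 0.35],
    [[0.323, -0.225, 0], 0.4],
    [[0.335, -0.27, 0], 0.45],
    [[0.347, -0.31, 0], 0.5],
    [[0.359, -0.35, 0], 0.55],
  ],
  claw=0.2,
  grip_force=40,
)

```text
time: 1.3
tool_pos: [0.4054, -0.1618, 0.2128]
tcp_rot: [-3.099, 0.512, 0.001]
ft_force: [0.8, -0.1, -0.5]
gripper_width: 0.0512
finger_force: 0.0
```

>>> move_arm(
  increments=[
    [[-0.012, -0.042, 0.01], 0.054],
    [[-0.023, -0.085, 0.02], 0.054],
    [[-0.035, -0.128, 0.03], 0.054],
    [[-0.045, -0.168, 0.04], 0.054],
    [[-0.055, -0.202, 0.05], 0.054],
    [[-0.062, -0.228, 0.06], 0.054],
    [[-0.065, -0.238, 0.063], 0.054],
    [[-0.065, -0.238, 0.063], 0.054],
    [[-0.065, -0.238, 0.063], 0.054],
  ],
)

```text
time: 2.2
tool_pos: [0.4202, 0.0819, 0.1505]
tcp_rot: [3.085, -0.591, 0.0]
ft_force: [-1.0, 0.5, 0.1]
gripper_width: 0.0512
finger_force: 0.0
```

```bash
python3 - <<'E'
from h import *
for n in("scene","top"):
    im,d=camera(n);
    c=im[150:300,230:450] if n=="scene" else im[170:320,230:450]
    cv2.imwrite(f"pics/{n}1.png",cv2.resize(c,None,fx=3.5,fy=3.5,interpolation=2))
s=get_state();print(s["tool_pos"],s["tcp_rot"],s["gripper_width"])
E
```

```text
[0.42056838 0.08149265 0.15080686] [ 3.08471074e+00 -5.94017745e-01  1.20013406e-03] 0.051198533827116866
```

View pics/scene1.png

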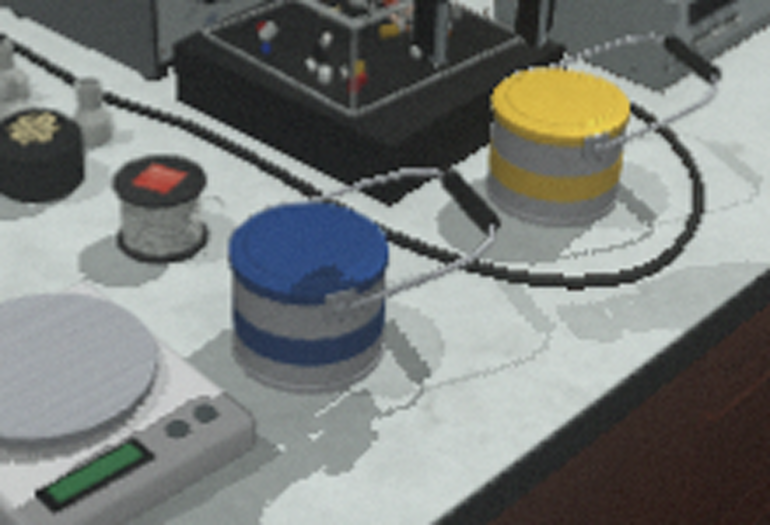

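The crop shows the open fingers at about (440,50) and (530,40), above the blue grip at (470,200). They are aligned with it, so I'll descend and close.

>>> move_arm(
  increments=[
    [[0, 0, 0.015], 0],
    [[0, 0, 0.035], 0],
    [[0, 0, 0.055], 0],
    [[0, 0, 0.068], 0],
    [[0, 0, 0.075], 0],
    [[0, 0, 0.077], 0],
    [[0, 0, 0.077], 0],
  ],
)

```text
time: 3.0
tool_pos: [0.4205, 0.0824, 0.0737]
tcp_rot: [-3.085, 0.593, -0.001]
ft_force: [-0.1, 0.2, 0.7]
gripper_width: 0.0512
finger_force: 0.0
```

>>> move_arm(
  increments=[
    [[0, 0, 0], 0],
    [[0, 0, 0], 0],
    [[0, 0, 0], 0],
    [[0, 0, 0], 0],
    [[0, 0, 0], 0],
    [[0, 0, 0], 0],
    [[0, 0, 0], 0],
    [[0, 0, 0], 0],
  ],
  claw=-1,
)

```text
time: 3.8
tool_pos: [0.4202, 0.0826, 0.0733]
tcp_rot: [-3.085, 0.592, 0.0]
ft_force: [0.4, -0.1, 0.3]
gripper_width: -0.0001
finger_force: 0.0
```

```bash
python3 - <<'E'
from h import *
im,d=camera("scene");a=cv2.resize(im[160:290,270:450],None,fx=4,fy=4,interpolation=2)
cv2.imwrite("pics/s2.png",a)
E
```

```text
(no output)
```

View pics/s2.png

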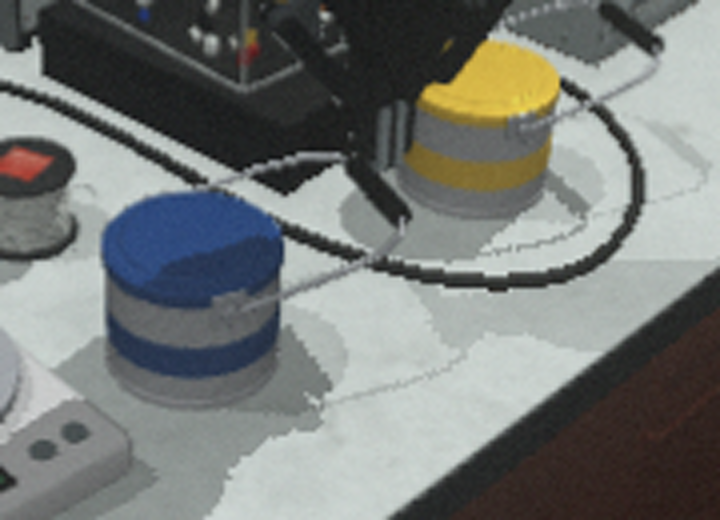

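The grip (380,190) sits in front of the shut fingers (395,150), so they are on its far (-y) side. I'll measure both with this camera.

```bash
python3 - <<'E'
from h import *
im,d=camera("scene");W=world("scene",d)
print("cam",np.linalg.inv(np.array(calibration("scene")["camera_from_world"]))[:3,3])
v=cv2.cvtColor(im,cv2.COLOR_BGR2HSV)[...,2]
for r in range(196,216,2):
    print(r,[(c,v[r,c],*(W[r,c]*1000).round().tolist()) for c in range(356,374,3)])
d0=np.load("scene0.npy");W0=world("scene",d0);v0=cv2.cvtColor(cv2.imread("pics/scene0.png"),cv2.COLOR_BGR2HSV)[...,2]
m=np.zeros(d.shape,bool);m[190:225,350:378]=1
m&=(W0[...,2]>.055)&(W0[...,2]<.13)&(v0<70);P=W0[m];print(len(P),P.mean(0),P.min(0),P.max(0))
im,d=camera("top");W=world("top",d);v=cv2.cvtColor(im,cv2.COLOR_BGR2HSV)[...,2]
m=np.zeros(d.shape,bool);m[215:275,265:322]=1
hsv=cv2.cvtColor(im,cv2.COLOR_BGR2HSV);m&=(cv2.inRange(hsv,(100,120,20),(130,255,255))>0)&(W[...,2]>.064);print("lid",m.sum(),W[m].mean(0))
E
```

```text
cam [-0.02876401  0.63930332  0.54470944]
196 [(356, np.uint8(34), 525.0, -13.0, 12.0), (359, np.uint8(38), 427.0, 93.0, 102.0), (362, np.uint8(40), 419.0, 94.0, 106.0), (365, np.uint8(95), 413.0, 92.0, 108.0), (368, np.uint8(47), 411.0, 85.0, 106.0), (371, np.uint8(55), 412.0, 74.0, 101.0)]
198 [(356, np.uint8(37), 525.0, -13.0, 6.0), (359, np.uint8(51), 446.0, 70.0, 79.0), (362, np.uint8(38), 419.0, 93.0, 101.0), (365, np.uint8(91), 415.0, 89.0, 101.0), (368, np.uint8(57), 411.0, 85.0, 101.0), (371, np.uint8(75), 482.0, -15.0, 25.0)]
200 [(356, np.uint8(67), 446.0, 79.0, 78.0), (359, np.uint8(37), 441.0, 75.0, 78.0), (362, np.uint8(59), 422.0, 89.0, 93.0), (365, np.uint8(94), 413.0, 91.0, 99.0), (368, np.uint8(69), 411.0, 84.0, 96.0), (371, np.uint8(96), 481.0, -15.0, 20.0)]
202 [(356, np.uint8(96), 443.0, 82.0, 76.0), (359, np.uint8(34), 436.0, 82.0, 79.0), (362, np.uint8(44), 431.0, 78.0, 80.0), (365, np.uint8(101), 414.0, 90.0, 93.0), (368, np.uint8(115), 499.0, -28.0, 0.0), (371, np.uint8(90), 480.0, -14.0, 16.0)]
204 [(356, np.uint8(189), 514.0, -2.0, -0.0), (359, np.uint8(34)
[... 872 characters left out ...]
, 92.0, 81.0), (371, np.uint8(119), 473.0, -7.0, 0.0)]
212 [(356, np.uint8(143), 492.0, 22.0, -1.0), (359, np.uint8(144), 485.0, 20.0, 2.0), (362, np.uint8(146), 482.0, 14.0, 0.0), (365, np.uint8(46), 407.0, 96.0, 75.0), (368, np.uint8(36), 400.0, 96.0, 79.0), (371, np.uint8(41), 397.0, 90.0, 78.0)]
214 [(356, np.uint8(144), 485.0, 31.0, 1.0), (359, np.uint8(143), 482.0, 23.0, -1.0), (362, np.uint8(144), 478.0, 18.0, -1.0), (365, np.uint8(137), 473.0, 13.0, -1.0), (368, np.uint8(40), 399.0, 96.0, 75.0), (371, np.uint8(68), 397.0, 89.0, 73.0)]
104 [0.41778931 0.08742796 0.07822095] [0.39558441 0.07549726 0.07189954] [0.44727672 0.09717185 0.08195103]
lid 304 [0.46818148 0.19392095 0.0712603 ]
```

```bash
python3 - <<'E'
from h import *
im,d=camera("scene");W=world("scene",d)
m=(np.hypot(W[...,0]-.42,W[...,1]-.083)<.06)&(W[...,2]>.05)
P=W[m]
e=np.array([-.37,-.929]);g=np.array([.929,-.37])
for z in np.arange(.05,.26,.008):
    Q=P[(P[:,2]>=z)&(P[:,2]<z+.008)]
    if len(Q):
        r=Q[:,:2]-[.4205,.0825];print(round(z,3),len(Q),"e",(r@e*1000).min().round(),np.median(r@e*1000).round(),(r@e*1000).max().round(),"g",(r@g*1000).min().round(),(r@g*1000).max().round())
a=cv2.resize(im[60:240,300:480],None,fx=3.3,fy=3.3,interpolation=2);cv2.imwrite("pics/s3.png",cv2.convertScaleAbs(a,alpha=1.8,beta=20))
E
```

```text
0.066 84 e -59.0 -21.0 5.0 g -48.0 49.0
0.074 124 e -15.0 -4.0 3.0 g -41.0 43.0
0.082 1 e -5.0 -5.0 -5.0 g 1.0 1.0
0.09 20 e -11.0 -4.0 5.0 g -11.0 3.0
0.098 50 e -15.0 -4.0 12.0 g -12.0 8.0
0.106 52 e -15.0 -6.0 13.0 g -12.0 5.0
0.114 54 e -15.0 -6.0 13.0 g -12.0 5.0
0.122 52 e -16.0 -3.0 13.0 g -12.0 7.0
0.13 58 e -27.0 2.0 31.0 g -14.0 -4.0
0.138 144 e -34.0 -4.0 35.0 g -15.0 10.0
0.146 133 e -41.0 4.0 42.0 g -14.0 14.0
0.154 154 e -49.0 3.0 49.0 g -17.0 18.0
0.162 157 e -55.0 7.0 54.0 g -19.0 10.0
0.17 186 e -59.0 -1.0 59.0 g -19.0 8.0
0.178 232 e -60.0 -8.0 58.0 g -20.0 13.0
0.186 197 e -56.0 -14.0 54.0 g -21.0 5.0
0.194 208 e -45.0 -11.0 39.0 g -21.0 7.0
0.202 142 e -43.0 -14.0 39.0 g -12.0 8.0
0.21 48 e -38.0 -34.0 -19.0 g -12.0 10.0
0.218 129 e -38.0 -21.0 27.0 g -38.0 15.0
0.226 173 e -39.0 -18.0 26.0 g -38.0 16.0
0.234 172 e -39.0 -18.0 31.0 g -38.0 9.0
0.242 182 e -38.0 -18.0 26.0 g -39.0 9.0
0.25 176 e -39.0 -19.0 30.0 g -40.0 11.0
0.258 277 e -39.0 -17.0 35.0 g -39.0 24.0
```

View pics/s3.png

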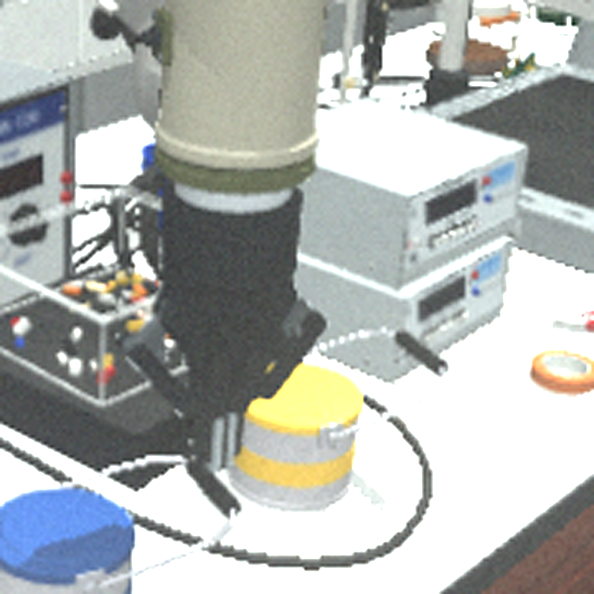

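The picture and depth agree that the fingertips are really at z≈0.092, about 37 mm higher than the reported TCP implies. They are laterally centred and still above the grip. I'll trust the images: reopen, go down 37 mm more and close.

>>> move_arm(
  increments=[
    [[0, 0, 0], 0],
    [[0, 0, 0], 0],
    [[0, 0, 0], 0],
    [[0, 0, 0], 0],
    [[0, 0, 0], 0],
    [[0, 0, 0.01], 0],
    [[0, 0, 0.02], 0],
    [[0, 0, 0.03], 0],
    [[0, 0, 0.036], 0],
    [[0, 0, 0.037], 0],
    [[0, 0, 0.037], 0],
  ],
  claw=0.2,
)

```text
time: 5.1
tool_pos: [0.4199, 0.0826, 0.0359]
tcp_rot: [3.085, -0.592, -0.001]
ft_force: [-0.4, 0.3, 0.2]
gripper_width: 0.0513
finger_force: 0.0
```

>>> move_arm(
  increments=[
    [[0, 0, 0], 0],
    [[0, 0, 0], 0],
    [[0, 0, 0], 0],
    [[0, 0, 0], 0],
    [[0, 0, 0], 0],
    [[0, 0, 0], 0],
    [[0, 0, 0], 0],
    [[0, 0, 0], 0],
  ],
  claw=-1,
)

```text
time: 5.9
tool_pos: [0.4203, 0.0827, 0.0364]
tcp_rot: [-3.085, 0.592, -0.0]
ft_force: [1.9, 0.6, -0.4]
gripper_width: 0.0102
finger_force: 39.0
```

```bash
python3 - <<'E'
from h import *
im,d=camera("scene");W=world("scene",d)
a=cv2.resize(im[150:250,310:430],None,fx=5,fy=5,interpolation=2);cv2.imwrite("pics/s4.png",cv2.convertScaleAbs(a,alpha=1.8,beta=20))
e=np.array([-.37,-.929]);g=np.array([.929,-.37])
m=(np.hypot(W[...,0]-.42,W[...,1]-.083)<.035)&(W[...,2]>.03)
P=W[m];r=P[:,:2]-[.4205,.0825];
for z in np.arange(.03,.12,.006):
    k=(P[:,2]>=z)&(P[:,2]<z+.006)&(abs(r@g)<.012)
    if k.sum(): print(round(z,3),k.sum(),"e",(r[k]@e*1000).min().round(),(r[k]@e*1000).max().round())
E
```

```text
0.054 13 e -13.0 5.0
0.06 19 e -19.0 17.0
0.066 32 e -20.0 18.0
0.072 42 e -21.0 17.0
0.078 64 e -20.0 18.0
0.084 44 e -20.0 18.0
0.09 43 e -23.0 14.0
0.096 55 e -33.0 32.0
0.102 89 e -34.0 31.0
0.108 77 e -34.0 34.0
0.114 36 e -34.0 34.0
```

View pics/s4.png

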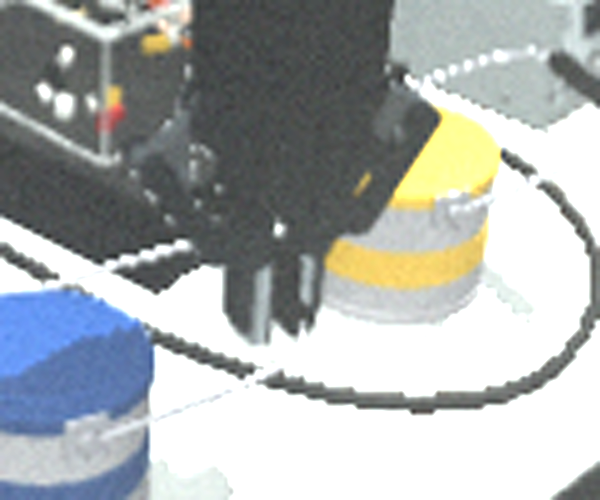

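The pads straddle the grip at mid-length, with tips at about z 0.055 and crop position (270,335). The grasp is good, so I'll swing the bail along its 100 mm arc.

>>> move_arm(
  increments=[
    [[0, -0.001, -0.004], 0],
    [[0, -0.002, -0.01], 0],
    [[0, -0.004, -0.015], 0],
    [[0, -0.006, -0.021], 0],
    [[0, -0.009, -0.0265], 0],
    [[0, -0.0115, -0.032], 0],
    [[0, -0.015, -0.037], 0],
    [[0, -0.018, -0.042], 0],
    [[0, -0.022, -0.0465], 0],
    [[0, -0.026, -0.051], 0],
    [[0, -0.0285, -0.054], 0],
    [[0, -0.0285, -0.054], 0],
  ],
)

```text
time: 7.15
tool_pos: [0.4313, 0.1095, 0.091]
tcp_rot: [-3.085, 0.591, -0.001]
ft_force: [-1.4, -4.5, 5.2]
gripper_width: 0.0106
finger_force: 39.6
```

>>> move_arm(
  increments=[
    [[0, -0.004, -0.007], 0],
    [[0, -0.0095, -0.0115], 0],
    [[0, -0.016, -0.015], 0],
    [[0, -0.022, -0.0185], 0],
    [[0, -0.0285, -0.0215], 0],
    [[0, -0.035, -0.024], 0],
    [[0, -0.042, -0.0262], 0],
    [[0, -0.049, -0.028], 0],
    [[0, -0.056, -0.029], 0],
    [[0, -0.0625, -0.0298], 0],
    [[0, -0.0695, -0.0302], 0],
    [[0, -0.0695, -0.0302], 0],
  ],
)

```text
time: 8.35
tool_pos: [0.4576, 0.1757, 0.1224]
tcp_rot: [-3.083, 0.59, -0.003]
ft_force: [-2.8, 1.5, 10.1]
gripper_width: 0.0106
finger_force: 40.2
```

```bash
python3 - <<'E'
from h import *
im,d=camera("scene");
a=cv2.resize(im[130:300,220:440],None,fx=3.4,fy=3.4,interpolation=2);cv2.imwrite("pics/s5.png",cv2.convertScaleAbs(a,alpha=1.5,beta=15))
W=world("scene",d);hsv=cv2.cvtColor(im,cv2.COLOR_BGR2HSV);z=W[...,2]
m=(cv2.inRange(hsv,(100,120,20),(130,255,255))>0)&(z>.04)&(z<.1)&(W[...,1]>.1)&(W[...,0]<.55)
P=W[m];P=P[P[:,2]>.066];print(len(P),np.percentile(P,2,0),np.percentile(P,98,0))
h=cv2.convexHull((P[:,:2]*1000).astype(np.float32));print(cv2.minEnclosingCircle(h))
print(get_state()["ft_force"])
E
```

```text
879 [0.4167654  0.13930299 0.06769972] [0.49215914 0.21696635 0.0733981 ]
((454.6002502441406, 175.8385772705078), 44.21187973022461)
[-3.60807377  2.33163575 10.22486087]
```

View pics/s5.png

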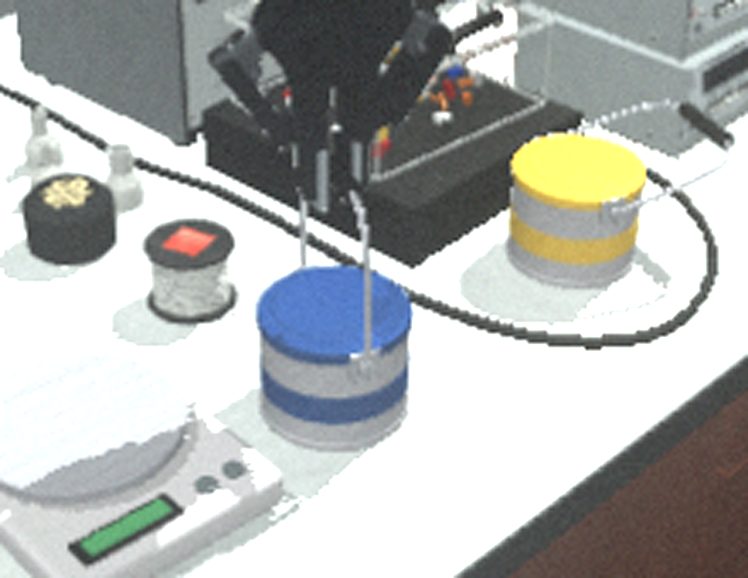

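The bail is upright (grip near crop (330,200), hinge at (365,360)) and the canister still stands. I'll lift slowly.

>>> move_arm(
  increments=[
    [[0, 0, -0.002], 0],
    [[0, 0, -0.004], 0],
    [[0, 0, -0.008], 0],
    [[0, 0, -0.014], 0],
    [[0, 0, -0.022], 0],
    [[0, 0, -0.032], 0],
    [[0, 0, -0.042], 0],
    [[0, 0, -0.052], 0],
    [[0, 0, -0.062], 0],
    [[0, 0, -0.07], 0],
    [[0, 0, -0.074], 0],
    [[0, 0, -0.075], 0],
  ],
)

```text
time: 9.6
tool_pos: [0.4568, 0.1737, 0.1961]
tcp_rot: [-3.085, 0.592, -0.001]
ft_force: [-0.3, 0.6, -5.7]
gripper_width: 0.0106
finger_force: 38.9
```

```bash
cat > loc.py <<'E'
from h import *
im,d=camera("scene");W=world("scene",d);hsv=cv2.cvtColor(im,cv2.COLOR_BGR2HSV);z=W[...,2]
m=(cv2.inRange(hsv,(100,120,20),(130,255,255))>0)&(z>.03)&(z<.2)&(W[...,1]>.1)&(W[...,0]<.58)
P=W[m];t=np.percentile(P[:,2],95);P=P[(P[:,2]>t-.006)];print("lid z",np.median(P[:,2]),len(P))
h=cv2.convexHull((P[:,:2]*1000).astype(np.float32));print(cv2.minEnclosingCircle(h), np.percentile(P,[1,99],0).mean(0))
A=np.c_[P[:,:2],np.ones(len(P))];print("slope",np.linalg.lstsq(A,P[:,2],rcond=None)[0][:2])
s=get_state();print(s["ft_force"],s["tool_pos"],s["tcp_rot"],s["time"])
E
python3 loc.py
```

```text
lid z 0.14493428127949987 874
((457.4479064941406, 174.7387237548828), 44.80071258544922) [0.4555111  0.17607224 0.14389968]
slope [ 0.01884332 -0.00803052]
[ 0.24988687  0.13827242 -4.85513693] [0.45655957 0.17368259 0.19582297] [-3.08507839e+00  5.92079314e-01 -5.17345242e-04] 9.65
```

>>> move_arm(
  increments=[
    [[0, -0.001, 0], 0],
    [[0, -0.003, 0], 0],
    [[0, -0.007, 0], 0],
    [[-0.001, -0.013, 0], 0],
    [[-0.001, -0.02, 0], 0],
    [[-0.001, -0.028, 0], 0],
    [[-0.001, -0.036, 0], 0],
    [[-0.002, -0.044, 0], 0],
    [[-0.002, -0.052, 0], 0],
    [[-0.002, -0.06, 0], 0],
    [[-0.003, -0.068, 0], 0],
    [[-0.003, -0.076, 0], 0],
  ],
)

```text
time: 10.85
tool_pos: [0.4819, 0.246, 0.1954]
tcp_rot: [3.085, -0.592, -0.0]
ft_force: [0.3, 0.0, -5.0]
gripper_width: 0.0105
finger_force: 38.9
```

>>> move_arm(
  increments=[
    [[0, -0.008, 0], 0],
    [[0, -0.016, 0], 0],
    [[-0.001, -0.024, 0], 0],
    [[-0.001, -0.032, 0], 0],
    [[-0.001, -0.04, 0], 0],
    [[-0.002, -0.048, 0], 0],
    [[-0.002, -0.055, 0], 0],
    [[-0.002, -0.062, 0], 0],
    [[-0.003, -0.068, 0], 0],
    [[-0.003, -0.073, 0], 0],
    [[-0.003, -0.076, 0], 0],
    [[-0.003, -0.077, 0], 0],
  ],
)

```text
time: 12.05
tool_pos: [0.5076, 0.3182, 0.1955]
tcp_rot: [-3.085, 0.592, 0.0]
ft_force: [0.3, -0.2, -5.0]
gripper_width: 0.0104
finger_force: 38.9
```

>>> move_arm(
  increments=[
    [[0, 0, 0], 0],
    [[0, 0, 0], 0],
    [[0, 0, 0], 0],
    [[0, 0, 0], 0],
    [[0, 0, 0], 0],
    [[0, 0, 0], 0],
  ],
)

```text
time: 12.65
tool_pos: [0.5075, 0.3179, 0.1955]
tcp_rot: [-3.085, 0.592, -0.0]
ft_force: [0.6, -0.5, -5.7]
gripper_width: 0.0105
finger_force: 38.9
```

```bash
python3 loc.py
```

```text
lid z 0.14405783872569328 1056
((506.90423583984375, 318.23095703125), 44.99863815307617) [0.50494989 0.31960582 0.14318653]
slope [ 0.01867787 -0.00470949]
[-1.03734454  0.68785818 -5.54858819] [0.50751989 0.31797198 0.19551412] [-3.08519594e+00  5.92190020e-01 -2.87239973e-05] 12.7
```

>>> move_arm(
  increments=[
    [[0, 0, 0.004], 0],
    [[0, 0, 0.01], 0],
    [[0, 0, 0.016], 0],
    [[0, 0, 0.021], 0],
    [[0, 0, 0.025], 0],
    [[0, 0, 0.027], 0],
    [[0, 0, 0.028], 0],
    [[0, 0, 0.029], 0],
    [[0, 0, 0.03], 0],
    [[0, 0, 0.03], 0],
  ],
)

```text
time: 13.7
tool_pos: [0.5075, 0.318, 0.1656]
tcp_rot: [-3.085, 0.592, -0.0]
ft_force: [0.4, -0.3, -4.5]
gripper_width: 0.0108
finger_force: 38.9
```

>>> move_arm(
  increments=[
    [[0, 0, 0.0005], 0],
    [[0, 0, 0.001], 0],
    [[0, 0, 0.0015], 0],
    [[0, 0, 0.002], 0],
    [[0, 0, 0.0025], 0],
    [[0, 0, 0.0025], 0],
  ],
)

```text
time: 14.3
tool_pos: [0.5074, 0.318, 0.1629]
tcp_rot: [3.085, -0.592, -0.0]
ft_force: [0.0, -0.6, -5.7]
gripper_width: 0.0103
finger_force: 38.9
```

>>> move_arm(
  increments=[
    [[0, 0, 0.0005], 0],
    [[0, 0, 0.001], 0],
    [[0, 0, 0.0015], 0],
    [[0, 0, 0.002], 0],
    [[0, 0, 0.002], 0],
  ],
)

```text
time: 14.8
tool_pos: [0.5081, 0.3186, 0.1625]
tcp_rot: [-3.084, 0.592, -0.002]
ft_force: [-2.9, 0.3, 4.8]
gripper_width: 0.0107
finger_force: 39.9
```

It is standing on the pan now. I'll ease the load off, open, and go straight up.

>>> move_arm(
  increments=[
    [[0, 0, -0.0005], 0],
    [[0, 0, -0.001], 0],
    [[0, 0, -0.001], 0],
  ],
)

```text
time: 15.1
tool_pos: [0.5077, 0.3182, 0.1624]
tcp_rot: [-3.085, 0.592, -0.001]
ft_force: [-1.8, 1.5, 4.3]
gripper_width: 0.0105
finger_force: 39.8
```

>>> move_arm(
  increments=[
    [[0, 0, 0], 0],
    [[0, 0, 0], 0],
    [[0, 0, 0], 0],
    [[0, 0, 0], 0],
    [[0, 0, 0], 0],
    [[0, 0, 0], 0],
  ],
  claw=0.1,
)

```text
time: 15.7
tool_pos: [0.5075, 0.318, 0.1619]
tcp_rot: [3.085, -0.592, -0.0]
ft_force: [0.0, -0.2, 0.2]
gripper_width: 0.0469
finger_force: 0.0
```

>>> move_arm(
  increments=[
    [[0, 0, -0.005], 0],
    [[0, 0, -0.015], 0],
    [[0, 0, -0.025], 0],
    [[0, 0, -0.04], 0],
    [[0, 0, -0.055], 0],
    [[0, 0, -0.07], 0],
    [[0, 0, -0.085], 0],
    [[0, 0, -0.095], 0],
    [[0, 0, -0.1], 0],
    [[0, 0, -0.1], 0],
  ],
)

```text
time: 16.7
tool_pos: [0.5078, 0.3182, 0.2629]
tcp_rot: [-3.085, 0.592, -0.002]
ft_force: [-0.2, -0.1, 0.3]
gripper_width: 0.0469
finger_force: 0.0
```

```bash
python3 loc.py; python3 - <<'E'
from h import *
im,d=camera("scene");cv2.imwrite("pics/s6.png",im)
E
```

```text
lid z 0.11103804928559352 1047
((504.06878662109375, 319.25225830078125), 45.266265869140625) [0.50539366 0.32045675 0.11020445]
slope [ 0.01580998 -0.01351964]
[-0.07580538 -0.46757735 -0.09050574] [0.50751192 0.31802464 0.26193098] [-3.08529720e+00  5.92013976e-01  5.47374990e-05] 16.75
```

View pics/s6.png

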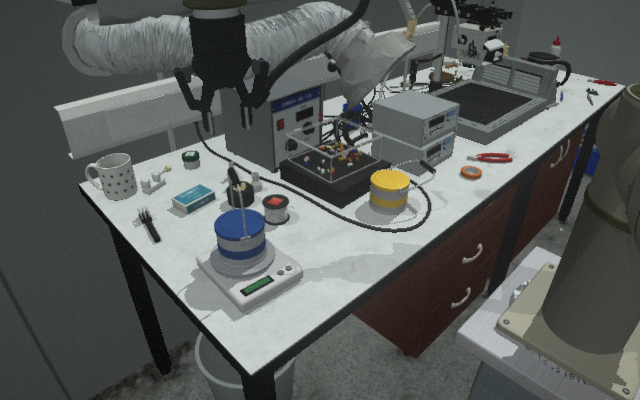

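The blue canister stands centred on the pan (241,240) with its bail upright. The yellow one (389,190) hasn't moved, and the gripper is clear.

```bash
python3 -c "
from station import *
print(close_job())"
```

```text
the job is handed in; nothing more can be done
None
```

The blue canister is standing upright within about 4 mm of the middle of the scale pan, carried there by its raised bail and released; the yellow one is untouched, and the job was handed in at about 17 s of the 51 s allowed.

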